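# Fit the sprocket, then hold the chain tensioner open

### The job

Fit the red sprocket onto the steel shaft of the blue drive plate, hub upwards, all the way down onto its shoulder, and let go of it. Then take the spring-loaded tensioner arm, best by its yellow post, swing it away from the sprocket (clockwise seen from above) until it meets its stop, and finish while still holding it there against its spring, so that a chain could be fitted. Leave the white pulley, the steel collar and the screwdriver where they lie.

Things in the scene. Friction and masses are not known exactly. Their poses are not given: they have to be found in the camera images.
- drive_plate: Blue painted metal plate fixed to the bench, 170 (x) x 240 (y) x 12 mm thick. Origin on its underside, 5 mm to +y of the centre; z up. In its frame: shaft at x 0, y -80 mm; arm pivot at x 35, y 75 mm; two small pins, 10 mm thick, tops 32 mm above the bench, limit the arm; the red-tipped one is the stop at the end of the swing.
- shaft_seat (a point): Point on the shaft's axis at the top of the dark shoulder (24 mm across, 22 mm above the bench) on which the sprocket must sit. The upright steel shaft is 12 mm thick and rises 40 mm above this point, the last 3 mm tapered. Axes as the drive plate's.
- pivot (a point): Point on the upright hinge axis of the tensioner arm, 12 mm above the bench (top of the plate). Axes as the drive plate's.
- tensioner (a joint): Angle of the tensioner arm, rad: 0 at rest (idler near the sprocket), growing as it swings clockwise seen from above, 1.22 at its stop. At angle a the arm points from the pivot at -1.745 - a rad from the drive plate's x axis (counter-clockwise positive). A spring always pulls it back towards 0, with about 2.5 N at the post at rest and 6.4 N at the stop.
- grip_post (a point): Upright yellow round post 14 mm thick, 64 mm tall, on the tensioner arm's end, 95 mm from the hinge axis. Origin: centre of its foot, 36 mm above the bench; top at 100 mm; z up. Below it: black idler wheel 28 mm across and the dark arm, 20 mm wide, top 26 mm above the bench. At rest its axis is 64 mm from the shaft's.
- sprocket: Red sprocket, loose on the bench, hub up: toothed disc 69 mm across the teeth and 8 mm thick, with a round hub 32 mm across on top up to 34 mm above its underside; bore 15.2 mm right through. About 0.12 kg. Origin: centre of the underside; z up through the hub.
- pulley: Bystander: white plastic flanged pulley, 60 mm across, 26 mm tall, bore 18 mm, loose on the bench. Origin: centre of the underside.
- collar: Bystander: plain steel collar, 40 mm across, 30 mm tall, bore 18 mm, loose on the bench. Origin: centre of the underside.
- screwdriver: Bystander: blue-handled screwdriver lying along its x axis, on the bench.
Things that resemble listed ones, but are neither listed nor needed, are in the scene too. Several things have the shape of the sprocket; the one meant has the colours described above.

How it is judged:
By the outcome, as a careful person would: the job done as asked, in the order asked, and still so for the second after the job is handed in, while the arm keeps its last pose, push and grip.
It also fails if it takes over 51 s, if anything falls off the work surface, if the arm or the gripper's body presses on something with over 40 N, if the wrist force passes 120 N, or if a joint passes its speed limit or range.

### The arm

A 6-joint arm with a two-finger parallel gripper is mounted at the origin on the work surface. World frame = base frame: x ahead of the robot, y to its left, z up, the work surface at z = 0. Lengths are in m, angles in rad, forces in N, time in s.
With the tool pointing down it reaches from about 0.35 to 0.85 m from the base axis. Payload 8.1 kg.
Tool frame: the origin (TCP) lies on the centre line of the jaws, within the pads' length; the fingertips stand 17 mm ahead of it and the grasp point (between the pads) lies 2 mm behind it; x points along the fingers, z is the direction in which the jaws open and shut, and the axes are right-handed (so a half turn about x gives the same grasp; the last joint's range is limited). The gripper opens to 93 mm and grips with 3 to 60 N. Pads are 15 mm wide; open, the fingers measure 128 mm over their backs; the gripper's body (75 mm by 188 mm) begins 65 mm behind the grasp point.
Start: joints at [1.053, 0.13, 1.488, -0, 1.523, -0.085], TCP at [0.252, 0.545, 0.236] pointing down, gripper open.
Joint ranges: [-2.96, 2.96], [-0.89, 2.26], [0.02, 2.5], [-1.34, 4.48], [0, 2.73], [-2.66, 2.66]. Speed limits (rad/s): [2.39, 2.39, 2.79, 3.14, 3.14, 3.14].

### API

Orientations are given as a rotation vector (axis times angle).
In Python, from plant import telemetry, optics, workorder gives the robot as it stands.
- The arm moves only by the shell command python3 -m inch 'ROWS' [FORCE]. ROWS is JSON, a list that holds one entry, the list of rows, each a list of 7 numbers: the shift along the tool's x, y, z in m, then the turn, a rotation vector about the tool's x, y, z in rad, then the opening, from 0 (shut) to 1 (fully open). In form: [[[tx, ty, tz, ax, ay, az, grip], ...]]. A call has 1 to 20 rows; each row shifts and turns the pose as measured when the row begins, along the tool's axes as they then stand; what a row does not reach is not made up. A row lasts 1/10 s, in which the tool goes at most 50 mm and 8.59 degrees, less where a joint would pass 70% of its speed; a pose out of reach is approached as far as the arm can. A call is refused whole if a number of a shift passes 0.05 or a number of a turn 0.15, either way. A call with a gripper value outside its range is refused whole. The fingers move at their own pace and stop on an object; FORCE is the grip in N (left out, the last holds). Time passes only in rows, so rows that do not move let the fingers close. It gives the time, the measured TCP pose, the force and the opening at its end, in the units of the state.
- telemetry.read_state(): the state, without advancing time (a new reading comes with each control period).
- optics.read_camera(name): name is "scene" or "side" or "wrist"; returns a dict with "frame" (480x640x3 uint8, blue, green, red), "fx", "fy", "cx", "cy" (pixels), "rvec" (rotation vector, rad) and "tvec" (3), from world to camera coordinates, as OpenCV has them. Camera axes: x right, y down, z forward; pixel columns grow to the right and rows downward; lengths in m; the calibration is good to about 2 mm. A picture is of the moment at which its call begins. There is no depth.
- workorder.close_job(): hands the job in, once; it reports no verdict.
The state is a dict: "t": time; "q": joint angles; "dq": joint speeds; "joint_torque": joint torques, N m; "tool_pos": TCP position; "orientation": TCP orientation; "force": force on the tool from outside, world axes, zero at the start; "wrist_torque": the same for the moment, N m; "opening": finger opening in m.
Only numpy, scipy, OpenCV 4.12 (cv2) and the standard library are available. Lean on these libraries where they do the work, as an engineer would, in place of code of your own. Each camera call takes 0.05 s, during which the arm holds its last target. There are 200 camera calls.

## Working session

There is one attempt and no reset: what is moved stays moved. The work goes in short steps, Python scripts to look and compute and a shell command to move; the robot and the scene stay as the last step left them, time stands still between calls to the robot, and variables do not carry over. Pictures are saved under pics/ and viewed, on a budget of 10 in all, crops included, one or two more only if the job needs it, and the job is handed in when it is done.

```bash
mkdir -p pics; ls
cat > h.py <<'E'
import numpy as np, cv2
from plant import telemetry, optics, workorder
def cam(n, save=None):
    c=optics.read_camera(n)
    if save: cv2.imwrite('pics/'+save,c['frame'])
    return c
def proj(c,P):
    K=np.array([[c['fx'],0,c['cx']],[0,c['fy'],c['cy']],[0,0,1.]])
    return cv2.projectPoints(np.array(P,float).reshape(-1,1,3),np.array(c['rvec'],float),np.array(c['tvec'],float),K,None)[0].reshape(-1,2)
def ray(c,u,v,z):
    R=cv2.Rodrigues(np.array(c['rvec'],float))[0]; t=np.array(c['tvec'],float)
    o=-R.T@t; d=R.T@np.array([(u-c['cx'])/c['fx'],(v-c['cy'])/c['fy'],1])
    return o+d*(z-o[2])/d[2]
def hsv(c): return cv2.cvtColor(c['frame'],cv2.COLOR_BGR2HSV)
E
python3 - <<'E'
from h import *
s=telemetry.read_state(); print({k:np.round(v,3) for k,v in s.items()})
print(cv2.Rodrigues(np.array(s['orientation']))[0].round(3))
for n in('scene','side'):
    c=cam(n,n+'0.png')
    R=cv2.Rodrigues(np.array(c['rvec']))[0]; print(n,c['fx'],-R.T@c['tvec'])
E
```

```text
pics
{'t': np.float64(0.0), 'q': array([ 1.053,  0.131,  1.489,  0.   ,  1.523, -0.085]), 'dq': array([ 0.   ,  0.001, -0.   ,  0.002, -0.   , -0.001]), 'joint_torque': array([-1.0000e-03, -5.5982e+01, -4.9177e+01,  7.7000e-02,  3.5000e-02,
       -0.0000e+00]), 'tool_pos': array([0.251, 0.544, 0.235]), 'orientation': array([-0.886,  1.385,  0.884]), 'force': array([ 0.204,  0.076, -0.22 ]), 'wrist_torque': array([-0.043, -0.022,  0.007]), 'opening': np.float64(0.093)}
[[-0.001 -0.908  0.419]
 [-0.002  0.419  0.908]
 [-1.     0.    -0.002]]
scene 545.0181513918191 [1.20270344 0.14534159 0.97957758]
side 592.3848439191862 [ 0.35001097 -0.62989084  0.83311359]
```

View pics/scene0.png

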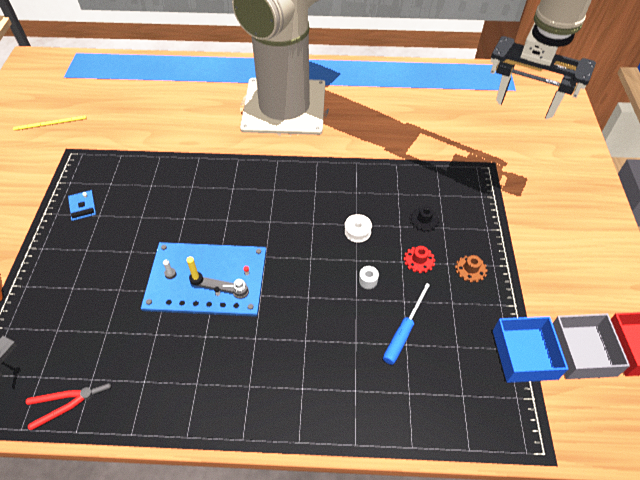

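View pics/side0.png

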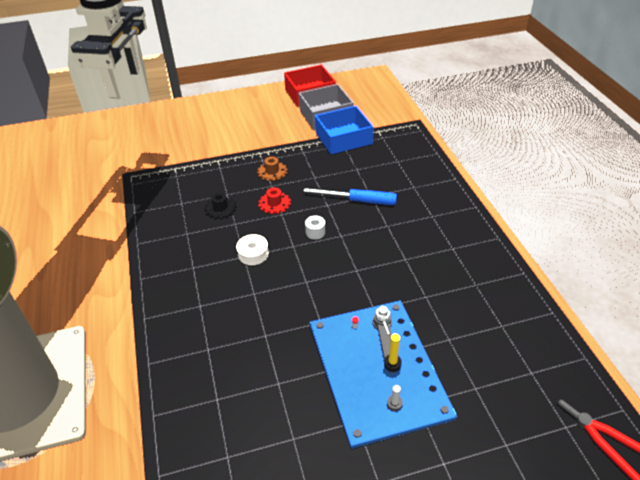

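The scene view shows the red sprocket at (420,258), the blue plate centred at (206,278), the shaft at (168,268), the yellow post at (194,268), the pivot at (240,287) and the red-tipped stop at (246,269). The side view shows the sprocket at (274,200), the shaft at (396,397) and the post at (394,350).

```bash
cat >> h.py <<'E'
def blob(c,masks,roi):
    H=hsv(c); m=np.zeros(H.shape[:2],np.uint8)
    for lo,hi in masks: m|=cv2.inRange(H,lo,hi)
    k=np.zeros_like(m); x0,y0,x1,y1=roi; k[y0:y1,x0:x1]=255; m&=k
    n,l,s,ce=cv2.connectedComponentsWithStats(m)
    i=1+np.argmax(s[1:,4]); return (l==i).astype(np.uint8), s[i]
RED=[((0,150,60),(6,255,255)),((174,150,60),(180,255,255))]
BLUE=[((95,120,60),(115,255,255))]; YEL=[((20,120,80),(35,255,255))]
E
python3 - <<'E'
from h import *
rs={'scene':((380,230,450,285),(130,230,280,325),(180,250,210,290)),'side':((250,180,300,220),(300,290,470,450),(380,325,410,375))}
for n in rs:
    c=cam(n)
    m,s=blob(c,RED,rs[n][0]); p=np.argwhere(m)[:,::-1]
    # disc: world outline at z=0.004 ; lower part of hull
    h=cv2.convexHull(p).reshape(-1,2); w=np.array([ray(c,u,v,.004)[:2] for u,v in h])
    print(n,'red',s,cv2.minEnclosingCircle(w.astype(np.float32)))
    m,s=blob(c,BLUE,rs[n][1]); p=np.argwhere(m)[:,::-1]; h=cv2.convexHull(p).reshape(-1,2)
    w=np.array([ray(c,u,v,.012)[:2] for u,v in h]).astype(np.float32)
    r=cv2.minAreaRect(w); print(' plate',r,cv2.boxPoints(r).round(4).tolist())
    m,s=blob(c,YEL,rs[n][2]); print(' yellow',s); 
    p=np.argwhere(m); top=p[p[:,0]==p[:,0].min()+3][:,1].mean(); print('post top',ray(c,top,p[:,0].min()+3,.1))
E
```

```text
scene red [403 245  33  29 643] ((0.5028272867202759, 0.33771926164627075), 0.038056813180446625)
 plate ((0.5769978165626526, -0.12142007052898407), (0.24205079674720764, 0.17683440446853638), 89.51690673828125) [[0.4875999987125397, -0.24169999361038208], [0.6643999814987183, -0.24320000410079956], [0.6664000153541565, -0.0010999999940395355], [0.4896000027656555, 0.0003000000142492354]]
 yellow [187 260  12  20 128]
post top [ 0.60243132 -0.13062428  0.1       ]
side red [258 187  33  27 634] ((0.5090999007225037, 0.3450409471988678), 0.04435243830084801)
 plate ((0.5748074650764465, -0.12380155920982361), (0.24628397822380066, 0.17334051430225372), 89.63758087158203) [[0.48739999532699585, -0.24639999866485596], [0.6607000231742859, -0.2475000023841858], [0.6622999906539917, -0.0012000000569969416], [0.48890000581741333, -9.999999747378752e-05]]
 yellow [388 334  12  31 247]
post top [ 0.59226185 -0.13611143  0.1       ]
```

```bash
cat >> h.py <<'E'
def need(P,yaw=None):
    """shift (tool axes) to reach world P, for the tool-z heading yaw (tool down); turn about tool x"""
    s=telemetry.read_state(); R=cv2.Rodrigues(np.array(s['orientation'],float))[0]
    y=np.arctan2(R[1,2],R[0,2]); tilt=np.array([R[0,0],R[1,0]])
    yaw=y if yaw is None else yaw
    d=np.array(P)-s['tool_pos']; z=np.array([np.cos(yaw),np.sin(yaw),0]); Y=np.array([-z[1],z[0],0])
    print('t',round(s['t'],2),'pos',np.round(s['tool_pos'],4),'yaw',round(y,4),'tilt',tilt.round(4),'F',np.round(s['force'],2),'open',round(s['opening'],4))
    print('turn x',round(y-yaw,4),'shift',[round(float(v),4) for v in(-d[2],d@Y,d@z)])
E
python3 -m inch '[[[0,0,0,0.14,0,0,0.7],[0,0,0,0.14,0,0,0.7],[0,0,0,0.14,0,0,0.7],[0,0,0,0.13,0,0,0.7],[0.01,-0.045,0.013,0,0,0,0.7],[0.01,-0.045,0.013,0,0,0,0.7],[0.01,-0.045,0.013,0,0,0,0.7],[0.01,-0.045,0.013,0,0,0,0.7],[0.01,-0.045,0.013,0,0,0,0.7],[0.01,-0.045,0.013,0,0,0,0.7],[0.01,-0.045,0.013,0,0,0,0.7],[0,0,0,0,0,0,0.7]]]'
python3 - <<'E'
from h import *
need([.503,.338,.15],.59); c=cam('wrist','w1.png'); R=cv2.Rodrigues(np.array(c['rvec']))[0]; print(-R.T@c['tvec'],R.T@[0,0,1])
print(proj(c,[.503,.338,.034]))
E
```

```text
t: 1.4
tool_pos: [0.5029, 0.3198, 0.1599]
orientation: [-0.446, 1.527, 0.445]
force: [-0.7, 0.5, -0.5]
opening: 0.0653
t 1.4 pos [0.5029 0.3198 0.1599] yaw 0.5688 tilt [-0.0023 -0.0015] F [-0.7   0.48 -0.53] open 0.0653
turn x -0.0212 shift [0.0099, 0.015, 0.0102]
[0.46206339 0.38422069 0.30743254] [ 0.14593015 -0.23411166 -0.96119515]
[[333.99514268 209.74402772]]
```

View pics/w1.png

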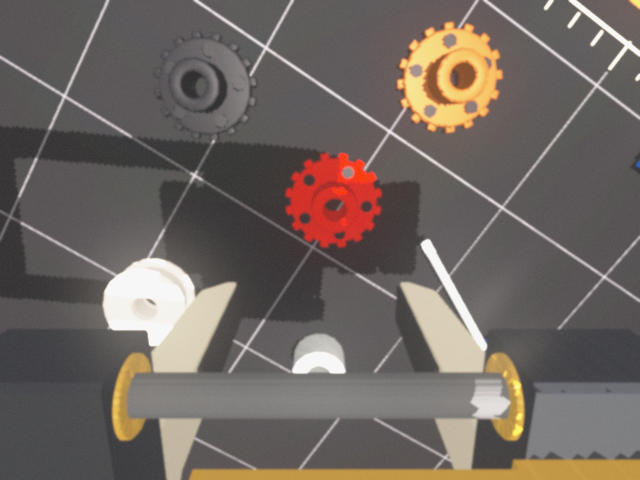

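The wrist view shows the red sprocket with its disc centre near (334,200) and its bore near (336,207). The fingers will clear its neighbours.

Run:
```python
from h import *
c=cam('wrist'); m,s=blob(c,RED,(270,140,400,260)); p=np.argwhere(m)[:,::-1]; h=cv2.convexHull(p).reshape(-1,2)
w=np.array([ray(c,u,v,.006)[:2] for u,v in h]).astype(np.float32); print(s,cv2.minEnclosingCircle(w))
H=hsv(c); print('bore',ray(c,336,207,.034))
(x,y),r=cv2.minEnclosingCircle(w); need([x,y,.031]); need([x,y,.031],.59)
```

```text
[ 286  156   96   95 5963] ((0.5033060312271118, 0.3381308317184448), 0.03479692339897156)
bore [0.50159902 0.34221875 0.034     ]
t 1.5 pos [0.5004 0.3234 0.1612] yaw 0.5713 tilt [-0.0027  0.0007] F [-0.53  0.41  0.04] open 0.0649
turn x 0.0 shift [0.1302, 0.0108, 0.0104]
t 1.5 pos [0.5004 0.3234 0.1612] yaw 0.5713 tilt [-0.0027  0.0007] F [-0.53  0.41  0.04] open 0.0649
turn x -0.0187 shift [0.1302, 0.0106, 0.0106]
```

```bash
python3 -m inch '[[[0.02,0.011,0.0105,0,0,0,0.7],[0.03,0,0,0,0,0,0.7],[0.03,0,0,0,0,0,0.7],[0,0,0,0,0,0,0.7],[0,0,0,0,0,0,0.7]]]'
python3 -c "
from h import *
need([.503,.3385,.031])"
```

```text
t: 2.0
tool_pos: [0.5001, 0.3466, 0.0838]
orientation: [-0.448, 1.52, 0.457]
force: [-0.2, 0.2, -0.1]
opening: 0.0649
t 2.0 pos [0.5001 0.3466 0.0838] yaw 0.5778 tilt [0.0011 0.0058] F [-0.19  0.15 -0.12] open 0.0649
turn x 0.0 shift [0.0528, -0.0084, -0.002]
```

```bash
python3 -m inch '[[[0.01,-0.0085,-0.002,0,0,0,0.7],[0.02,0,0,0,0,0,0.7],[0.01,0,0,0,0,0,0.7],[0,0,0,0,0,0,0.7],[0,0,0,0,0,0,0.7]]]'
python3 -c "
from h import *
need([.503,.3385,.031])"
```

```text
t: 2.5
tool_pos: [0.5062, 0.3408, 0.0493]
orientation: [-0.448, 1.51, 0.46]
force: [0.3, -0.6, -0.2]
opening: 0.0652
t 2.5 pos [0.5062 0.3408 0.0493] yaw 0.5805 tilt [0.0096 0.0104] F [ 0.34 -0.6  -0.17] open 0.0652
turn x 0.0 shift [0.0183, -0.0002, -0.004]
```

```bash
cat >> h.py <<'E'
_n=need
def need(P,yaw=None):
    _n(P,yaw); s=telemetry.read_state(); R=cv2.Rodrigues(np.array(s['orientation'],float))[0]
    a=R.T@[0,0,-1]; print('level ay,az',round(-a[2],4),round(a[1],4))
E
python3 -m inch '[[[0.012,0,-0.004,0,0.014,0.003,0.7],[0.006,0,0,0,0,0,0.7],[0,0,0,0,0,0,0.7],[0,0,0,0,0,0,0.7]]]'
python3 -c "
from h import *
need([.503,.3385,.031])"
```

```text
t: 2.9
tool_pos: [0.504, 0.339, 0.0319]
orientation: [-0.449, 1.523, 0.46]
force: [0.3, 0.7, 0.5]
opening: 0.0649
t 2.9 pos [0.504  0.339  0.0319] yaw 0.5803 tilt [-0.0025  0.0061] F [0.28 0.75 0.46] open 0.0649
turn x 0.0 shift [0.0009, 0.0001, -0.0012]
level ay,az 0.0013 -0.0065
```

```bash
python3 -m inch '[[[0,0,0,0,0,0,0.2],[0,0,0,0,0,0,0.2],[0,0,0,0,0,0,0.2],[0,0,0,0,0,0,0.2],[0,0,0,0,0,0,0.2],[0,0,0,0,0,0,0.2],[-0.03,0,0,0,0,0,0.2],[-0.03,0,0,0,0,0,0.2],[-0.03,0,0,0,0,0,0.2],[-0.03,0,0,0,0,0,0.2],[0,0,0,0,0,0,0.2],[0,0,0,0,0,0,0.2]]]' 30
python3 - <<'E'
from h import *
need([.576,-.197,.15],-.29); cam('wrist','w2.png')
E
```

```text
t: 4.1
tool_pos: [0.5022, 0.3372, 0.1528]
orientation: [-0.451, 1.529, 0.459]
force: [0.3, -0.2, -2.7]
opening: 0.0313
t 4.1 pos [0.5022 0.3372 0.1528] yaw 0.5804 tilt [-0.0078  0.0031] F [ 0.27 -0.16 -2.71] open 0.0313
turn x 0.8704 shift [0.0028, -0.4907, 0.2235]
level ay,az -0.0048 -0.0068
```

View pics/w2.png

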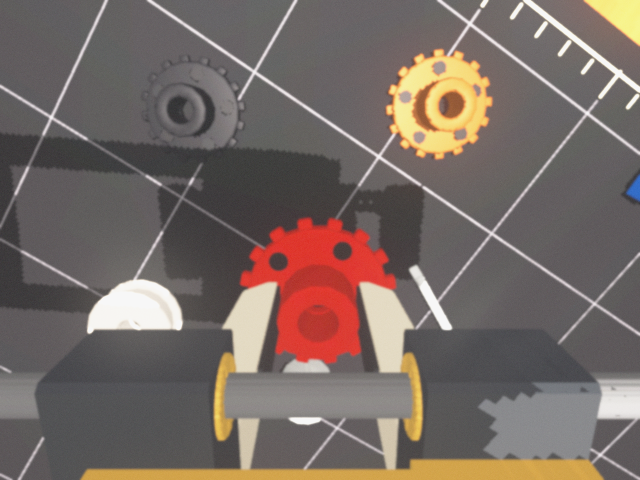

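The wrist view shows the hub squarely between the fingers, and the sprocket has lifted off the bench.

```bash
python3 -m inch '[[[-0.01,0,0,0.125,0,0,0.2],[0,0,0,0.125,0,0,0.2],[0,0,0,0.125,0,0,0.2],[0,0,0,0.125,0,0,0.2],[0,0,0,0.125,0,0,0.2],[0,0,0,0.125,0,0,0.2],[0,0,0,0.12,0,0,0.2],[0,-0.04,0.018,0,0,0,0.2],[0,-0.04,0.018,0,0,0,0.2],[0,-0.04,0.018,0,0,0,0.2],[0,-0.04,0.018,0,0,0,0.2],[0,-0.04,0.018,0,0,0,0.2],[0,-0.04,0.018,0,0,0,0.2],[0,-0.04,0.018,0,0,0,0.2],[0,-0.04,0.018,0,0,0,0.2],[0,-0.04,0.018,0,0,0,0.2],[0,-0.04,0.018,0,0,0,0.2],[0,0,0,0,0,0,0.2],[0,0,0,0,0,0,0.2]]]'
python3 -c "
from h import *
need([.576,-.197,.15],-.29)"
```

```text
t: 6.05
tool_pos: [0.5251, -0.1188, 0.1234]
orientation: [0.244, 1.614, -0.27]
force: [-0.4, -0.6, -1.7]
opening: 0.0315
t 6.05 pos [ 0.5251 -0.1188  0.1234] yaw -0.3257 tilt [-0.0597 -0.0072] F [-0.41 -0.59 -1.73] open 0.0315
turn x -0.0357 shift [-0.0266, -0.0603, 0.0712]
level ay,az -0.0543 0.0259
```

```bash
python3 -m inch '[[[-0.025,0,0,-0.035,-0.054,0.026,0.2],[-0.015,0,0,0,0,0,0.2],[0,0,0,0,0,0,0.2]]]'
python3 -c "
from h import *
need([.576,-.197,.15],-.29)"
```

```text
t: 6.35
tool_pos: [0.5238, -0.1158, 0.1593]
orientation: [0.23, 1.568, -0.224]
force: [0.8, -0.3, -1.7]
opening: 0.0316
t 6.35 pos [ 0.5238 -0.1158  0.1593] yaw -0.289 tilt [-0.0087  0.0047] F [ 0.81 -0.27 -1.65] open 0.0316
turn x 0.001 shift [0.0093, -0.0629, 0.0732]
level ay,az -0.0097 -0.002
```

```bash
python3 -m inch '[[[0,-0.021,0.024,0,-0.005,0,0.2],[0,-0.021,0.024,0,-0.003,0,0.2],[0,-0.021,0.024,0,0,0,0.2],[0,0,0,0,0,0,0.2],[0,0,0,0,0,0,0.2]]]'
python3 - <<'E'
from h import *
need([.576,-.197,.15],-.29); cam('wrist','w3.png'); c=cam('scene','s3.png'); d=cam('side','d3.png')
a=cv2.resize(c['frame'][200:340,110:310],(800,560),interpolation=2); b=cv2.resize(d['frame'][280:460,280:480],(600,540),interpolation=2)
cv2.imwrite('pics/z3.png',cv2.resize(np.hstack([a[:540,100:500],b[:,100:500]]),(800,540)))
E
```

```text
t: 6.85
tool_pos: [0.5762, -0.193, 0.1545]
orientation: [0.226, 1.568, -0.222]
force: [0.1, 0.5, -1.8]
opening: 0.031
t 6.85 pos [ 0.5762 -0.193   0.1545] yaw -0.2853 tilt [-0.0087  0.0038] F [ 0.1   0.53 -1.77] open 0.031
turn x 0.0047 shift [0.0045, -0.0039, 0.0009]
level ay,az -0.0094 -0.0012
```

View pics/w3.png

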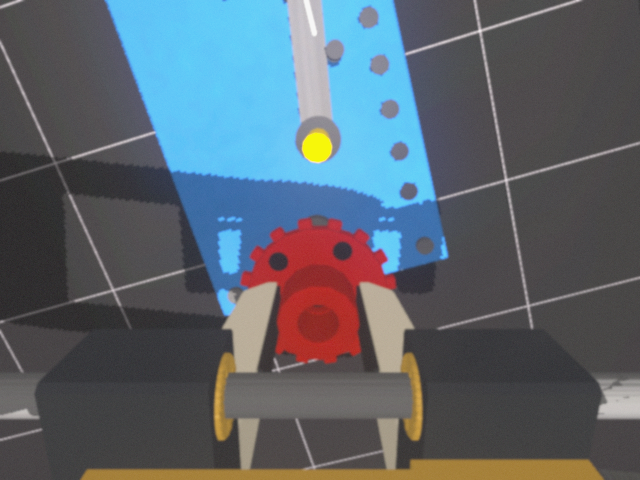

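View pics/z3.png

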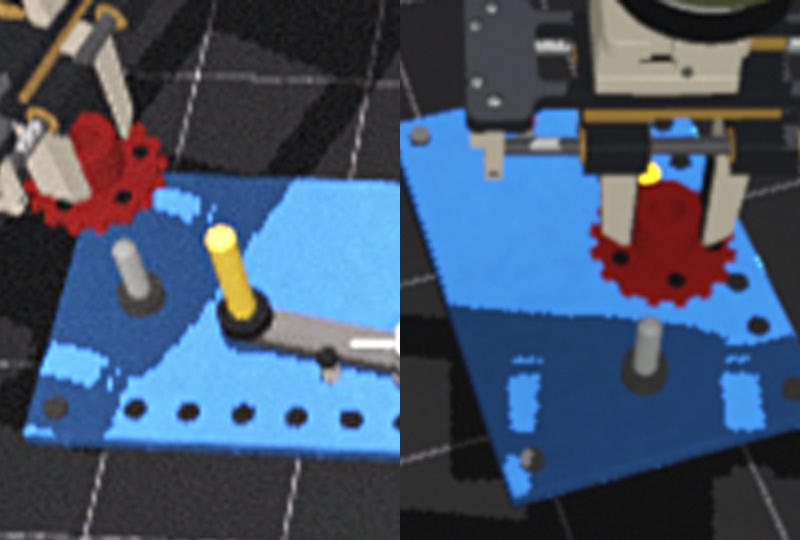

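The wrist view has the sprocket at (318,320), and the post at (317,147) lines up in the jaw's middle plane. In the crops the shaft top is at scene ≈(165.5,261) and side ≈(396.7,388). The shoulders are at scene ≈(170,273.7) and side ≈(395,404).

Run:
```python
from h import *
c=cam('scene'); d=cam('side')
for n,k,H in(('scene',c,((165.5,260.5),(170.2,273.2))),('side',d,((396.7,387.5),(395,403)))):
    print(n,ray(k,*H[0],.062).round(4),ray(k,*H[1],.022).round(4),'pred px',proj(k,[[.576,-.197,.062],[.576,-.197,.022]]).round(1).tolist())
    # post top ellipse centre from brightest yellow
# triangulate shaft top
def P(k):
    K=np.array([[k['fx'],0,k['cx']],[0,k['fy'],k['cy']],[0,0,1.]]); return K@np.c_[cv2.Rodrigues(np.array(k['rvec']))[0],k['tvec']]
X=cv2.triangulatePoints(P(c),P(d),np.array([165.5,260.5]),np.array([396.7,387.5])).ravel(); print('tri',X[:3]/X[3])
# gray shaft mask inside blue shade: low saturation
for n,k,r in(('scene',c,(158,252,176,285)),('side',d,(386,380,406,415))):
    f=hsv(k); x0,y0,x1,y1=r; g=f[y0:y1,x0:x1]; m=(g[...,1]<70)&(g[...,2]>75)
    for y in range(y1-y0):
        xs=np.where(m[y])[0]
        if len(xs): print(n,y+y0,xs.min()+x0,xs.max()+x0,end='; ')
    print()
w=cam('wrist'); print('wrist pred shaft top',proj(w,[[.576,-.197,.062],[.576,-.197,.034]]), 'post top meas',ray(w,317,147,.1))
need([.576,-.197,.15],-.29)
```

```text
scene [ 0.5727 -0.1961  0.062 ] [ 0.5772 -0.1942  0.022 ] pred px [[164.7, 261.8], [169.0, 272.7]]
side [ 0.5748 -0.1978  0.062 ] [ 0.5741 -0.2     0.022 ] pred px [[397.3, 386.9], [395.5, 401.0]]
tri [ 0.57394819 -0.19689396  0.06212951]
scene 260 164 167; scene 261 163 168; scene 262 163 168; scene 263 163 169; scene 264 164 169; scene 265 164 169; scene 266 164 170; scene 267 165 170; scene 268 165 172; scene 269 166 174; scene 270 165 172; scene 271 166 173; scene 272 164 173; scene 273 164 172; scene 274 167 171; scene 275 169 169; scene 276 167 167; scene 278 172 172; 
side 386 394 398; side 387 393 399; side 388 393 400; side 389 393 400; side 390 392 400; side 391 392 400; side 392 392 399; side 393 392 399; side 394 392 399; side 395 391 399; side 396 391 399; side 397 391 399; side 398 391 399; side 399 391 399; side 400 391 398; side 401 391 398; side 402 391 398; side 403 392 398; side 404 392 397; side 405 395 395; 
wrist pred shaft top [[320.35669025 253.70640079]
 [320.46422256 240.13356262]] post top meas [ 0.59262212 -0.13452398  0.1       ]
t 7.15 pos [ 0.5762 -0.1931  0.1559] yaw -0.2843 tilt [-0.0064  0.0028] F [-0.18 -0.26 -1.15] open 0.0313
turn x 0.0057 shift [0.0059, -0.0038, 0.0009]
level ay,az -0.0069 -0.0009
```

```bash
python3 -m inch '[[[0.02,-0.003,-0.001,0.005,-0.006,0,0.2],[0.02,0,0,0,0,0,0.2],[0.008,0,0,0,0,0,0.2],[0,0,0,0,0,0,0.2],[0,0,0,0,0,0,0.2]]]'
python3 -c "
from h import *
need([.5745,-.1965,.1],-.29)
w=cam('wrist'); s=telemetry.read_state(); print(proj(w,[np.array(s['tool_pos'])+[0,0,.003]]), ray(w,319,322,s['tool_pos'][2]+.003))"
```

```text
t: 7.65
tool_pos: [0.575, -0.1943, 0.1097]
orientation: [0.226, 1.556, -0.226]
force: [0.3, -0.4, -1.1]
opening: 0.0314
t 7.65 pos [ 0.575  -0.1943  0.1097] yaw -0.2878 tilt [ 0.0034 -0.0006] F [ 0.28 -0.36 -1.14] open 0.0314
turn x 0.0022 shift [0.0097, -0.0023, 0.0001]
level ay,az 0.0034 -0.0004
[[317.39525419 326.08444004]] [ 0.57620704 -0.1928799   0.11287724]
```

```bash
python3 -m inch '[[[0.008,-0.003,-0.001,0,0.003,0,0.2],[0,0,0,0,0,0,0.2],[0,0,0,0,0,0,0.2]]]'
python3 -c "
from h import *
need([.574,-.197,.085],-.29)"
```

```text
t: 8.0
tool_pos: [0.5745, -0.1977, 0.1035]
orientation: [0.225, 1.555, -0.226]
force: [-0.1, 0.2, -2.0]
opening: 0.0315
t 8.0 pos [ 0.5745 -0.1977  0.1035] yaw -0.2876 tilt [ 0.0036 -0.0012] F [-0.08  0.22 -1.95] open 0.0315
turn x 0.0024 shift [0.0185, 0.0005, -0.0007]
level ay,az 0.0038 0.0001
```

```bash
python3 -m inch '[[[0.006,0,0,0,0.003,0,0.2],[0.005,0,0,0,0,0,0.2],[0.004,0,0,0,0,0,0.2],[0,0,0,0,0,0,0.2]]]'
python3 -c "
from h import *
need([.574,-.197,.055],-.29)"
```

```text
t: 8.4
tool_pos: [0.5757, -0.1984, 0.0919]
orientation: [0.225, 1.556, -0.227]
force: [-2.9, 1.6, 0.4]
opening: 0.0316
t 8.4 pos [ 0.5757 -0.1984  0.0919] yaw -0.2877 tilt [ 0.0027 -0.0015] F [-2.85  1.62  0.35] open 0.0316
turn x 0.0023 shift [0.0369, 0.0009, -0.002]
level ay,az 0.003 0.0006
```

```bash
python3 -m inch '[[[0.003,0.0005,-0.0018,0,0.002,0,0.2],[0.004,0,0,0,0,0,0.2],[0.003,0,0,0,0,0,0.2]]]'
python3 -c "
from h import *
need([.574,-.197,.055],-.29)"
```

```text
t: 8.7
tool_pos: [0.5747, -0.1966, 0.0843]
orientation: [0.226, 1.557, -0.225]
force: [-0.3, 0.7, -0.0]
opening: 0.0315
t 8.7 pos [ 0.5747 -0.1966  0.0843] yaw -0.2873 tilt [0.002  0.0001] F [-0.27  0.67 -0.02] open 0.0315
turn x 0.0027 shift [0.0293, -0.0006, -0.0006]
level ay,az 0.0019 -0.0007
```

```bash
python3 -m inch '[[[0.005,0,-0.0005,0,0.002,0,0.2],[0.006,0,0,0,0,0,0.2],[0.005,0,0,0,0,0,0.2],[0,0,0,0,0,0,0.2]]]'
python3 -c "
from h import *
need([.5742,-.1965,.053],-.29)"
```

```text
t: 9.1
tool_pos: [0.5736, -0.1963, 0.065]
orientation: [0.226, 1.561, -0.225]
force: [0.3, 0.9, -1.8]
opening: 0.0311
t 9.1 pos [ 0.5736 -0.1963  0.065 ] yaw -0.2872 tilt [-0.0016  0.001 ] F [ 0.27  0.89 -1.81] open 0.0311
turn x 0.0028 shift [0.012, -0.0, 0.0007]
level ay,az -0.0018 -0.0005
```

```bash
python3 -m inch '[[[0.005,0,0.0006,0,-0.001,0,0.2],[0.004,0,0,0,0,0,0.2],[0.003,0,0,0,0,0,0.2],[0.002,0,0,0,0,0,0.2]]]'
python3 -c "
from h import *
need([.5742,-.1965,.053],-.29)"
```

```text
t: 9.5
tool_pos: [0.5745, -0.1966, 0.0542]
orientation: [0.226, 1.56, -0.225]
force: [-13.1, 5.7, 23.2]
opening: 0.0312
t 9.5 pos [ 0.5745 -0.1966  0.0542] yaw -0.2871 tilt [-0.0011  0.0008] F [-13.06   5.68  23.19] open 0.0312
turn x 0.0029 shift [0.0012, -0.0, -0.0003]
level ay,az -0.0012 -0.0005
```

```bash
python3 -m inch '[[[-0.001,0,0,0,0,0,0.2],[0,0,0,0,0,0,0.65],[0,0,0,0,0,0,0.65],[0,0,0,0,0,0,0.65],[0,0,0,0,0,0,0.65],[-0.02,0,0,0,0,0,0.65],[-0.03,0,0,0,0,0,0.65],[-0.04,0,0,0,0,0,0.65],[-0.04,0,0,0,0,0,0.65],[0,0,0,0,0,0,0.65],[0,0,0,0,0,0,0.65]]]'
python3 - <<'E'
from h import *
need([.594,-.136,.15]); c=cam('scene','s4.png'); d=cam('side','d4.png')
a=cv2.resize(c['frame'][215:330,125:275],(600,460),interpolation=2); b=cv2.resize(d['frame'][290:460,300:470],(460,460),interpolation=2)
cv2.imwrite('pics/z4.png',np.hstack([a[:,:340],b]))
E
```

```text
t: 10.6
tool_pos: [0.5743, -0.1969, 0.1881]
orientation: [0.226, 1.561, -0.225]
force: [-0.2, -0.2, -1.3]
opening: 0.0605
t 10.6 pos [ 0.5743 -0.1969  0.1881] yaw -0.2875 tilt [-0.002   0.0008] F [-0.22 -0.25 -1.26] open 0.0605
turn x 0.0 shift [0.0381, 0.064, 0.0017]
level ay,az -0.0021 -0.0002
```

View pics/z4.png

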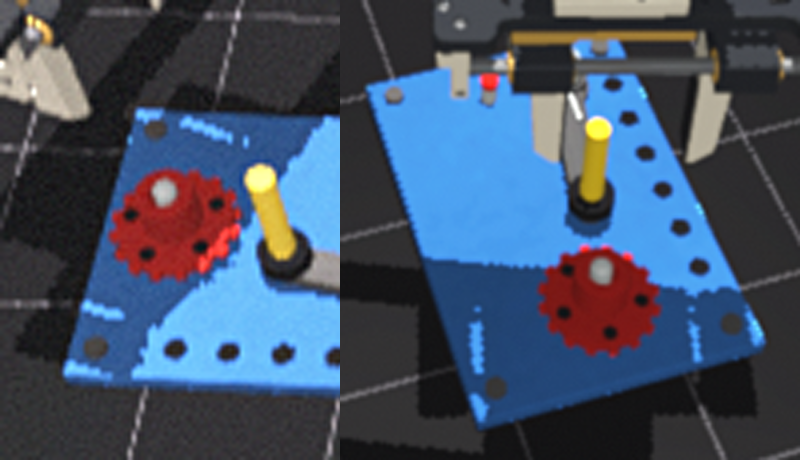

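The crops show the sprocket flat on its shoulder, hub up, with the shaft tip standing proud of the hub. It is released and the gripper is clear. Next is the post.

```bash
cat >> h.py <<'E'
PIV=np.array([.6106,-.042])
def post(a,z=.08,da=0):
    th=-1.754-a; return [*(PIV+.095*np.array([np.cos(th),np.sin(th)])),z]
def arm():
    s=telemetry.read_state(); v=np.array(s['tool_pos'][:2])-PIV
    a=(-1.754-np.arctan2(v[1],v[0]))%(2*np.pi); a=a-2*np.pi if a>np.pi else a
    print('arm angle',round(a,3),'radius',np.linalg.norm(v).round(4)); return a
E
python3 -m inch '[[[0.01,0.022,0.0005,0,0,0,0.65],[0.01,0.022,0.0005,0,0,0,0.65],[0.005,0.018,0,0,0,0,0.65],[0,0,0,0,0,0,0.65],[0,0,0,0,0,0,0.65]]]'
python3 - <<'E'
from h import *
need(post(0)); arm()
w=cam('wrist'); m,s=blob(w,YEL,(150,100,500,470)); p=np.argwhere(m); print('yellow',s)
ys=p[:,0].min(); 
c=cam('scene'); d=cam('side')
print('post top pred wrist',proj(w,[post(0,.1)]))
cv2.imwrite('pics/w5.png',w['frame'])
E
```

```text
t: 11.2
tool_pos: [0.5893, -0.1359, 0.1537]
orientation: [0.229, 1.572, -0.226]
force: [0.4, 0.0, 0.3]
opening: 0.0606
t 11.2 pos [ 0.5893 -0.1359  0.1537] yaw -0.2889 tilt [-0.013   0.0037] F [0.44 0.04 0.31] open 0.0606
turn x 0.0 shift [0.0737, 0.0016, 0.0037]
level ay,az -0.0135 0.0001
arm angle 0.04 radius 0.0963
yellow [ 311  223   27   56 1260]
post top pred wrist [[326.1933205  268.38644196]]
```

View pics/w5.png

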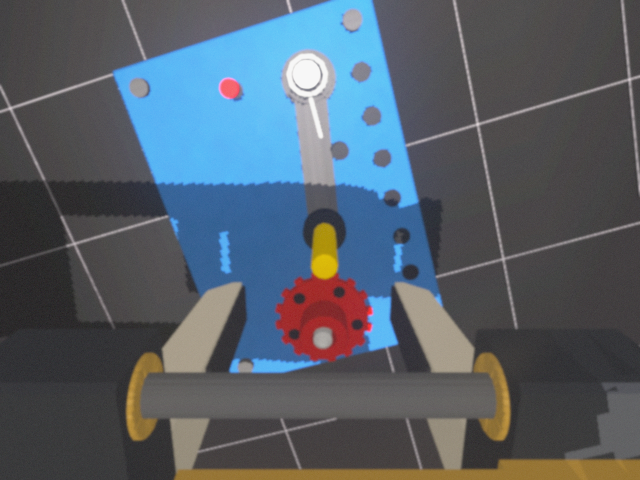

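The wrist view shows the post top at (324,266), where (326,268) was predicted. The red stop is at (230,88) and the sprocket is seated on the shaft.

```bash
python3 -m inch '[[[0.01,0.0015,0.0035,0,-0.013,0,0.65],[0.025,0,0,0,0,0,0.65],[0.02,0,0,0,0,0,0.65],[0.008,0,0,0,0,0,0.65],[0,0,0,0,0,0,0.65]]]'
python3 -c "
from h import *
need(post(0)); arm()"
```

```text
t: 11.85
tool_pos: [0.5952, -0.1413, 0.0935]
orientation: [0.229, 1.55, -0.233]
force: [0.2, 0.1, -0.0]
opening: 0.0604
t 11.85 pos [ 0.5952 -0.1413  0.0935] yaw -0.2948 tilt [ 0.0076 -0.0034] F [ 0.17  0.13 -0.04] open 0.0604
turn x 0.0 shift [0.0135, 0.0051, -0.0035]
level ay,az 0.0083 0.001
arm angle -0.029 radius 0.1005
```

```bash
python3 -m inch '[[[0.008,0.005,-0.0035,0,0.008,0,0.65],[0.005,0,0,0,0,0,0.65],[0,0,0,0,0,0,0.65],[0,0,0,0,0,0,0.65]]]'
python3 -c "
from h import *
need(post(0)); arm()"
```

```text
t: 12.25
tool_pos: [0.5948, -0.1361, 0.0826]
orientation: [0.231, 1.555, -0.233]
force: [-0.5, -0.4, 0.1]
opening: 0.0603
t 12.25 pos [ 0.5948 -0.1361  0.0826] yaw -0.2955 tilt [ 0.0029 -0.0021] F [-0.47 -0.35  0.13] open 0.0603
turn x 0.0 shift [0.0026, 0.0003, -0.0016]
level ay,az 0.0034 0.0011
arm angle -0.017 radius 0.0955
```

```bash
python3 -m inch '[[[0.001,0,-0.0015,0,0.003,0,0.05],[0,0,0,0,0,0,0.05],[0,0,0,0,0,0,0.05],[0,0,0,0,0,0,0.05],[0,0,0,0,0,0,0.05],[0,0,0,0,0,0,0.05]]]' 45
python3 -c "
from h import *
need(post(0)); arm()"
```

```text
t: 12.85
tool_pos: [0.594, -0.1358, 0.0831]
orientation: [0.23, 1.556, -0.233]
force: [-8.7, 3.2, 2.3]
opening: 0.0171
t 12.85 pos [ 0.594  -0.1358  0.0831] yaw -0.2952 tilt [ 0.0017 -0.0018] F [-8.72  3.24  2.28] open 0.0171
turn x 0.0 shift [0.0031, 0.0002, -0.0008]
level ay,az 0.0022 0.0012
arm angle -0.009 radius 0.0953
```

```bash
python3 -m inch '[[[0,0,0,0,0,0,0.05],[0,0,0,0,0,0,0.05],[0,0,0,0,0,0,0.05]]]' 45
python3 -c "
from h import *
need(post(0)); arm()"
```

```text
t: 13.15
tool_pos: [0.5921, -0.1352, 0.0831]
orientation: [0.231, 1.561, -0.233]
force: [1.2, 0.1, -0.7]
opening: 0.0133
t 13.15 pos [ 0.5921 -0.1352  0.0831] yaw -0.2952 tilt [-0.0028 -0.0005] F [ 1.17  0.05 -0.74] open 0.0133
turn x 0.0 shift [0.0031, 0.0002, 0.0012]
level ay,az -0.0025 0.0013
arm angle 0.013 radius 0.095
```

```bash
python3 -m inch '[[[0,-0.0005,-0.0095,0.09,0,0,0.05],[0,-0.0005,-0.0095,0.09,0,0,0.05],[0,-0.0003,-0.0095,0.09,0,0,0.05]]]' 45
python3 -c "
from h import *
a=arm(); need(post(a+.3))"
```

```text
t: 13.45
tool_pos: [0.5671, -0.1269, 0.0831]
orientation: [0.447, 1.521, -0.451]
force: [3.0, -2.6, -1.7]
opening: 0.0129
arm angle 0.29 radius 0.0954
t 13.45 pos [ 0.5671 -0.1269  0.0831] yaw -0.5734 tilt [ 0.002  -0.0026] F [ 2.95 -2.62 -1.66] open 0.0129
turn x 0.0 shift [0.0031, 0.0019, -0.0284]
level ay,az 0.0031 0.0011
```

Tracking is good. I'll continue the same way.

```bash
python3 -m inch '[[[0,-0.0005,-0.0095,0.1,0,0,0.05],[0,0,-0.0095,0.1,0,0,0.05],[0,0,-0.0095,0.1,0,0,0.05],[0,0,-0.0095,0.1,0,0,0.05]]]' 45
python3 -c "
from h import *
a=arm(); need(post(a+.3))"
```

```text
t: 13.85
tool_pos: [0.538, -0.1049, 0.0831]
orientation: [0.768, 1.422, -0.776]
force: [-1.0, -3.6, 0.6]
opening: 0.0133
arm angle 0.673 radius 0.096
t 13.85 pos [ 0.538  -0.1049  0.0831] yaw -0.991 tilt [ 0.0037 -0.0077] F [-1.   -3.55  0.6 ] open 0.0133
turn x 0.0 shift [0.0031, 0.0015, -0.0285]
level ay,az 0.0085 0.0011
```

```bash
python3 -m inch '[[[0,0.0005,-0.0095,0.1,0.006,0,0.05],[0,0.0005,-0.0095,0.1,0,0,0.05],[0,0.0005,-0.0095,0.09,0,0,0.05],[0,0.0005,-0.008,0.07,0,0,0.05]]]' 45
python3 -c "
from h import *
a=arm(); need(post(1.22))"
```

```text
t: 14.25
tool_pos: [0.5204, -0.0757, 0.083]
orientation: [1.048, 1.296, -1.069]
force: [-7.4, -8.2, 3.8]
opening: 0.0133
arm angle 1.03 radius 0.0963
t 14.25 pos [ 0.5204 -0.0757  0.083 ] yaw -1.3685 tilt [-0.0063 -0.011 ] F [-7.38 -8.16  3.83] open 0.0133
turn x 0.0 shift [0.003, 0.0002, -0.0182]
level ay,az 0.0095 0.0084
```

```bash
python3 -m inch '[[[0,-0.0005,-0.007,0.06,0.008,0.005,0.05],[0,0,-0.005,0.05,0,0,0.05],[0,0,-0.003,0,0,0,0.05]]]' 45
python3 -c "
from h import *
a=arm(); need(post(1.22))"
```

```text
t: 14.55
tool_pos: [0.5166, -0.0637, 0.0831]
orientation: [1.14, 1.245, -1.154]
force: [-1.1, -7.2, 0.6]
opening: 0.0132
arm angle 1.16 radius 0.0965
t 14.55 pos [ 0.5166 -0.0637  0.0831] yaw -1.4867 tilt [-0.0037 -0.0077] F [-1.14 -7.23  0.57] open 0.0132
turn x 0.0 shift [0.0031, 0.0009, -0.0058]
level ay,az 0.0074 0.0043
```

```bash
python3 -m inch '[[[0,0.0003,-0.004,0.03,0.005,0.003,0.05],[0,0,-0.003,0,0,0,0.05],[0,0,-0.002,0,0,0,0.05]]]' 45
python3 -c "
from h import *
a=arm(); need(post(1.22))"
```

```text
t: 14.85
tool_pos: [0.5155, -0.0588, 0.0831]
orientation: [1.164, 1.228, -1.178]
force: [0.5, -8.7, -0.3]
opening: 0.0135
arm angle 1.212 radius 0.0966
t 14.85 pos [ 0.5155 -0.0588  0.0831] yaw -1.5199 tilt [-0.0021 -0.0093] F [ 0.54 -8.74 -0.26] open 0.0135
turn x 0.0 shift [0.0031, 0.0015, -0.0009]
level ay,az 0.0092 0.0026
```

```bash
python3 -m inch '[[[0,0,-0.002,0,0,0,0.05],[0,0,-0.002,0,0,0,0.05]]]' 45
python3 -c "
from h import *
a=arm(); need(post(1.22))"
python3 -m inch '[[[0,0,-0.002,0,0,0,0.05],[0,0,-0.002,0,0,0,0.05]]]' 45
python3 - <<'E'
from h import *
a=arm(); need(post(1.22))
c=cam('scene'); d=cam('side')
A=cv2.resize(c['frame'][215:330,125:275],(600,460),interpolation=2); B=cv2.resize(d['frame'][290:460,300:470],(460,460),interpolation=2)
cv2.imwrite('pics/z6.png',np.hstack([A,B])[:,::1][:, :1060] if 0 else cv2.resize(np.hstack([A,B]),(800,347)))
E
```

```text
t: 15.05
tool_pos: [0.5154, -0.058, 0.0831]
orientation: [1.162, 1.223, -1.181]
force: [-1.3, -9.1, -0.5]
opening: 0.0129
arm angle 1.221 radius 0.0966
t 15.05 pos [ 0.5154 -0.058   0.0831] yaw -1.5218 tilt [-0.0016 -0.0141] F [-1.28 -9.1  -0.46] open 0.0129
turn x 0.0 shift [0.0031, 0.0016, -0.0001]
level ay,az 0.014 0.0023
t: 15.25
tool_pos: [0.5152, -0.0573, 0.0831]
orientation: [1.16, 1.218, -1.185]
force: [-1.0, -9.7, -0.8]
opening: 0.0136
arm angle 1.229 radius 0.0966
t 15.25 pos [ 0.5152 -0.0573  0.0831] yaw -1.5241 tilt [-0.0012 -0.0188] F [-1.05 -9.68 -0.76] open 0.0136
turn x 0.0 shift [0.0031, 0.0017, 0.0006]
level ay,az 0.0187 0.0021
```

View pics/z6.png

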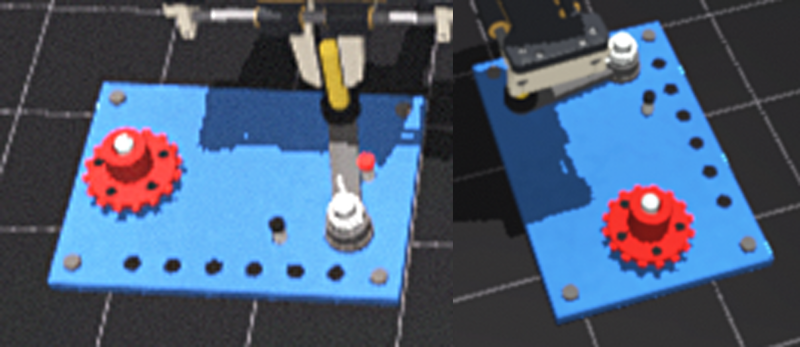

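The crops show the arm swung right over, with its edge against the red-tipped pin, and the sprocket still seated. I'll check the stop with one firmer push.

```bash
python3 -m inch '[[[0,0.0005,-0.005,0,0.015,0,0.05],[0,0,-0.005,0,0.005,0,0.05]]]' 50
python3 -c "
from h import *
a=arm(); need(post(1.22))"
python3 -m inch '[[[0,0,-0.004,0,0,0,0.05],[0,0,-0.004,0,0,0,0.05]]]' 50
python3 -c "
from h import *
a=arm(); need(post(1.22))"
```

```text
t: 15.55
tool_pos: [0.515, -0.0558, 0.0831]
orientation: [1.166, 1.222, -1.184]
force: [1.5, -29.7, -6.1]
opening: 0.0128
arm angle 1.245 radius 0.0966
t 15.55 pos [ 0.515  -0.0558  0.0831] yaw -1.5266 tilt [-0.0023 -0.0125] F [  1.53 -29.67  -6.12] open 0.0128
turn x 0.0 shift [0.0031, 0.0019, 0.0022]
level ay,az 0.0124 0.0029
t: 15.75
tool_pos: [0.5151, -0.0562, 0.0831]
orientation: [1.161, 1.21, -1.192]
force: [-0.5, -20.2, -2.9]
opening: 0.0133
arm angle 1.24 radius 0.0966
t 15.75 pos [ 0.5151 -0.0562  0.0831] yaw -1.5308 tilt [-0.0009 -0.025 ] F [ -0.51 -20.21  -2.92] open 0.0133
turn x 0.0 shift [0.0031, 0.0018, 0.0017]
level ay,az 0.025 0.0019
```

At the stop: the force climbed to 20–30 N with no further motion. I'll ease to a moderate holding push and confirm it is steady.

```bash
python3 -m inch '[[[0,0,-0.0025,0,0.006,0,0.05],[0,0,-0.0025,0,0.002,0,0.05]]]' 50
python3 - <<'E'
from h import *
for i in range(4):
    c=cam('side')
    s=telemetry.read_state(); print(round(s['t'],2),np.round(s['tool_pos'],4),np.round(s['force'],1),s['opening']); 
arm(); c=cam('scene'); d=cam('side')
for n,k,r in(('scene',c,(125,215,275,330)),('side',d,(300,290,480,460))):
    m,s=blob(k,RED,r); p=np.argwhere(m)[:,::-1]; h=cv2.convexHull(p).reshape(-1,2)
    w=np.array([ray(k,u,v,.026)[:2] for u,v in h]).astype(np.float32); print(n,cv2.minEnclosingCircle(w))
E
```

```text
t: 15.95
tool_pos: [0.5151, -0.0565, 0.0831]
orientation: [1.164, 1.209, -1.194]
force: [-1.4, -12.6, -1.1]
opening: 0.0133
16.0 [ 0.5151 -0.0565  0.0831] [ -1.4 -13.7  -1.5] 0.013703396341400404
16.05 [ 0.5151 -0.0565  0.0831] [ -0.9 -13.4  -1.3] 0.013405907896751511
16.1 [ 0.5151 -0.0565  0.0831] [ -0.3 -12.9  -1.8] 0.013046554613058255
16.15 [ 0.5151 -0.0565  0.0831] [ -0.6 -13.4  -1.8] 0.013263915639757325
arm angle 1.237 radius 0.0966
scene ((0.5724784731864929, -0.19692732393741608), 0.03542379289865494)
side ((0.5748688578605652, -0.19762960076332092), 0.03437304124236107)
```

```bash
python3 -c "
from h import *
print(workorder.close_job()); s=telemetry.read_state(); print(s['t'],s['force'])"
```

```text
the job is handed in; nothing more can be done
None
the job is handed in; nothing more can be done
```

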